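# Clamp a jar in the ratchet jar holder

### The job

Stand the glass jar with the dark lid upright on the floor of the steel jar holder, between the V stop and the sprung pad, and let go of it. Then turn the black ratchet knob clockwise until the pad has pressed the jar against the stop, and two clicks further, so that the pawl drops behind that tooth and the jar stays clamped by itself when you let go of the knob. Do not tighten it more than that, as the glass must not be crushed, and leave the other things on the worktop where they are.

Things in the scene. Friction and masses are not known exactly. Their poses are not given: they have to be found in the camera images.
- jar: the round glass jar with a dark lid, 61 mm in diameter and 86 mm tall, about 0.3 kg, loose, upright; origin at the centre of its underside, z up. Its lid (61 mm across) takes the top 11 mm. The glass below is not quite round (56 to 62 mm across)
- holder: fixed jar holder: steel floor plate 100 (x) by 285 mm (y), 10 mm thick; along y from -y to +y: V stop, room for the jar, sprung pad, jaw, grey gearbox (98 by 110 mm, top 60 mm above the worktop) with ratchet wheel and knob. Origin on the worktop under the plate, 7.5 mm to -y of its middle. Stop and pad end 55 mm above the worktop; the jar's upper 40 mm stays clear
- nest (a point): point on the floor plate (10 mm above the worktop), on the centre line; axes as the holder. The V stop is not measured and set anew each time: a jar pressed home in it has its axis 0 to 9 mm to either side (-y or +y) of nest. A jar put down 8 to 10 mm to +y of nest, x centred, clears stop and pad always; the closing pad slides it into the V
- pad: flat pad 52 mm wide, 40 mm tall, on sprung pins before the jaw. Origin: at the holder's origin while the knob is at 0, moves with the pad to -y; the pad's face is 18.5 mm to -y of it, so 46.5 mm to +y of nest at knob 0. Jaw travel 18 mm per rad of knob (7.5 mm a click). With the jar home against the stop the pad yields, 0.85 N/mm: 6.4 N more clamping force a click
- knob_grip (a point): on the knob's vertical axis at gripping height, 94 mm above the worktop. The knob is a round ribbed black cylinder 45 mm in diameter, 74 to 108 mm above the worktop; grip it from above at any angle. The ratchet wheel (72 mm across) and the pawl under it end 71 mm above the worktop
- knob (a joint): knob angle, rad: 0 at the start (jaw open), grows clockwise from above, end stop 3.35. 15 teeth: the pawl clicks in at each multiple of 0.419; from there it cannot turn back. Clamping begins at 0.9 to 4.2 clicks. Torque: free knob about 0.03 Nm, a sliding jar about 0.03 more, a clamped jar 0.018 Nm more per N (0.115 a click)
- tin: bystander: a short food tin 75 mm in diameter, 58 mm tall, loose
- lemon: bystander: a lemon, 78 mm long, loose
- onion: bystander: an onion, 70 mm, loose
- fork: bystander: a metal fork 205 mm long, lying flat, loose
- salt: bystander: a round stone dish 78 mm in diameter, 21 mm tall, loose
Things that resemble listed ones, but are neither listed nor needed, are in the scene too. Leave any pink look-alike of the jar alone.

How it is judged (in metres and radians):
On the way, in this order (a step that is already met when the one before it is completed fails the run):
1. the jar stands upright on the holder's floor between stop and pad, released (x of jar in the frame of nest between -0.015 and 0.015 m and y of jar in the frame of nest between -0.025 and 0.025 m and z of jar in the frame of nest below 0.005 m and angle between jar's own z axis and vertical below 0.12 rad and contact force between the fingers and jar below 0.1 N), for 0.2 s.
2. the knob has been turned until the pad clamps the jar (contact force between pad and jar above 4 N and value of joint knob above 0.38 rad), for 0.1 s.
At the end, for the whole second after the job is handed in: Knob released and still, held by the pawl; the pad presses the jar against the stop with 5.5 to 16 N (two clicks after first pressed home); the jar stands on the holder's floor within 6 mm, upright within 0.12 rad, within 12 mm of the centre line and 18 mm of nest along it (contact force between pad and jar between 5.5 and 16 N and velocity of joint knob between -0.05 and 0.05 rad/s and x of jar in the frame of nest between -0.012 and 0.012 m and y of jar in the frame of nest between -0.018 and 0.018 m and z of jar in the frame of nest below 0.006 m and angle between jar's own z axis and vertical below 0.12 rad and linear speed of jar below 0.01 m/s); the robot touches nothing.
It fails at once if the pad squeezes the jar with more than 22 N (contact force between pad and jar above 22 N).
It fails at once if the jar is tipped over (angle between jar's own z axis and vertical above 0.6 rad).
It fails at once if a bystander is shifted by more than 30 mm (distance of any of tin, lemon, onion, fork, salt from where it was at the start of the episode above 0.03 m).
It also fails if it takes over 64 s, if anything falls off the work surface, if the arm or the gripper's body presses on something with over 40 N, if the wrist force passes 120 N, or if a joint passes its speed limit or range.

### The arm

A 6-joint arm with a two-finger parallel gripper is mounted at the origin on a cart in front of the work surface, level with it; the furniture and walls round the work are solid. World frame = base frame: x ahead of the robot, y to its left, z up, the work surface at z = 0. Lengths are in m, angles in degrees, forces in N, time in s.
With the tool pointing down it reaches from about 0.35 to 0.875 m from the base axis. Payload 4.2 kg.
Tool frame: the origin (TCP) lies between the finger pads; the fingertips stand 19 mm ahead of it and the grasp point (between the pads) is the TCP; z points along the fingers, y is the line along which they close (so a half turn about z gives the same grasp; the last joint's range is limited). The gripper opens to 87 mm and grips with 3 to 60 N. Pads are 19 mm wide; open, the fingers measure 117 mm over their backs; the gripper's body (75 mm by 190 mm) begins 51 mm behind the grasp point.
Start: joints at [-56.918, 22.042, 0.453, 0, -68.411, -14.817], TCP at [0.196, -0.593, 0.242] pointing down, gripper open.
Joint ranges: [-179.83, 179.83], [-69.29, 118.12], [-61.27, 80.66], [-181.25, 117.63], [-171.15, -9.14], [-177.46, 177.46]. Speed limits (degrees/s): [159.86, 159.86, 180, 180, 180, 180].

### API

Orientations are given as a 3x3 rotation matrix whose columns are the frame's x, y, z axes.
In Python, from station import r gives the robot as it stands.
- The arm moves only by the tool drive_tool, never from a script. Its argument "steps" is one flat list of numbers, 7 for each row, row after row: the turn, a rotation vector about the tool's x, y, z in rad, then the shift along the tool's x, y, z in m, then the opening, from 0 (shut) to 1 (fully open). A call has 1 to 10 rows; each row shifts and turns the commanded pose from where the row before left it, along the tool's axes as they then stand; what a row does not reach is not made up. A row lasts 1/12 s, in which the tool goes at most 41.7 mm and 7.16 degrees, less where a joint would pass 70% of its speed; a pose out of reach is approached as far as the arm can. A call is refused whole if a number of a shift passes 0.0417 or a number of a turn 0.125, either way. A call with a gripper value outside its range is refused whole. The fingers move at their own pace and stop on an object; the grip force is fixed at half the most. Time passes only in rows, so rows that do not move let the fingers close. It gives the time, the measured TCP pose, the force, the opening and the grip force at its end, in the units of the state.
- r.sense(): the state, without advancing time (a new reading comes with each control period).
- r.capture(name): name is "side" or "top"; returns the picture (480x640x3 uint8, blue, green, red); there is no depth.
- r.camera_params(name): a dict with "camera_matrix" (3x3 intrinsics, pixels), "k1" (the pictures are not rectified: a ray, as slopes to the right and down, at radius r is drawn at 1 + k1 r^2 times it, then the intrinsics apply), "extrinsics" (4x4, takes a point from world to camera coordinates). Camera axes: x right, y down, z forward; pixel columns grow to the right and rows downward; lengths in m; the calibration is good to about 2 mm. A picture is of the moment at which its call begins. camera_params takes no time and is no camera call.
- r.finish_job(): hands the job in; it is judged then, once.
The state is a dict: "time_s": time; "joints": joint angles; "joint_velocities": joint speeds; "effort": joint torques, N m; "tcp_pos": TCP position; "ee_rot": TCP orientation; "wrist_force": force on the tool from outside, world axes, zero at the start; "moment": the same for the moment, N m; "gripper_width": opening from 0.0 (shut) to 1.0 (fully open); "gripper_force": force on a finger pad.
Only numpy, scipy, OpenCV 4.12 (cv2) and the standard library are available. Lean on these libraries where they do the work, as an engineer would, in place of code of your own. Each camera call takes 0.05 s, during which the arm holds its last target. There are 200 camera calls.

## Working session

There is one attempt and no reset: what is moved stays moved. The work goes in short steps, Python scripts to look and compute and a tool call to move; the robot and the scene stay as the last step left them, time stands still between calls to the robot, and variables do not carry over. Pictures are saved under pics/ and viewed, at most 10 in all, crops included, and the job is handed in when it is done.

Besides the shell and the picture viewer there is one more tool, called by a JSON object that holds its "name" and its "arguments", one argument or row to a line. drive_tool: Moves the arm, as the interface text tells. Its arguments: {"type":"object","properties":{"steps":{"type":"array"}},"required":["steps"]}

```bash
mkdir -p pics
cat > h.py <<'E'
import numpy as np, cv2
from station import r
def ray(name,u,v):
    p=r.camera_params(name);K=np.array(p["camera_matrix"]);E=np.array(p["extrinsics"])
    d=cv2.undistortPoints(np.array([[[u,v]]],float),K,np.array([p["k1"],0,0,0.]))[0,0]
    R=E[:3,:3];t=E[:3,3];return -R.T@t,R.T@np.array([d[0],d[1],1])
def at(name,u,v,z):
    c,d=ray(name,u,v);return c+d*(z-c[2])/d[2]
def proj(name,P):
    p=r.camera_params(name);E=np.array(p["extrinsics"])
    return cv2.projectPoints(np.array(P,float).reshape(-1,1,3),cv2.Rodrigues(E[:3,:3])[0],E[:3,3],np.array(p["camera_matrix"]),np.array([p["k1"],0,0,0.]))[0][:,0]
E
python3 - <<'E'
from h import *
for n in("top","side"):
    cv2.imwrite(f"pics/{n}0.png",r.capture(n)); p=r.camera_params(n);E=np.array(p["extrinsics"]);print(n,p["camera_matrix"],p["k1"],-E[:3,:3].T@E[:3,3],E[2,:3])
print(r.sense())
E
```

```text
top [[438.58298157   0.         314.64138362]
 [  0.         438.58298157 238.46643693]
 [  0.           0.           1.        ]] -0.06691658254068547 [0.44114784 0.01953363 1.00701501] [ 0.15131895  0.02909446 -0.98805672]
side [[527.36280523   0.         322.2426534 ]
 [  0.         527.36280523 238.06128206]
 [  0.           0.           1.        ]] -0.11373808746766492 [0.08423452 0.93260135 0.54328874] [ 0.42652729 -0.80437485 -0.41358865]
{'time_s': 0.1, 'joints': array([-5.69178573e+01,  2.20863378e+01,  3.87647658e-01, -2.43414728e-02,
       -6.84120219e+01, -1.48182086e+01]), 'joint_velocities': array([ 0.05236651, -0.09665979,  0.22132913,  0.13723762,  0.03708956,
        0.0009365 ]), 'effort': array([-1.45680926e-03, -3.91689456e+01,  1.87934786e+01,  4.23197195e+00,
        1.34808096e-02, -7.13213331e-05]), 'tcp_pos': array([ 0.19574396, -0.59302656,  0.24057194]), 'ee_rot': array([[-9.49671992e-01, -3.13245245e-01, -7.23706511e-04],
       [-3.13246061e-01,  9.49670227e-01,  1.83464395e-03],
       [ 1.12589033e-04,  1.96900818e-03, -9.99998055e-01]]), 'wrist_force': array([0.41013068, 0.094958  , 0.10605435]), 'moment': array([-0.04367307,  0.02337014,  0.07134355]), 'gripper_force': 0.0, 'gripper_width': 1.0009594088033387}
```

View pics/top0.png

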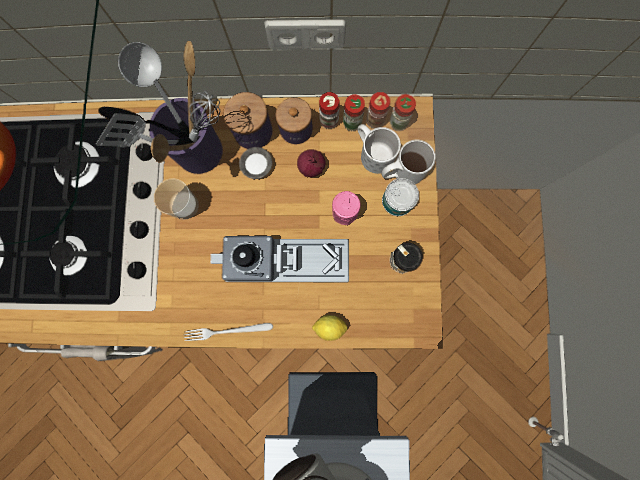

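View pics/side0.png

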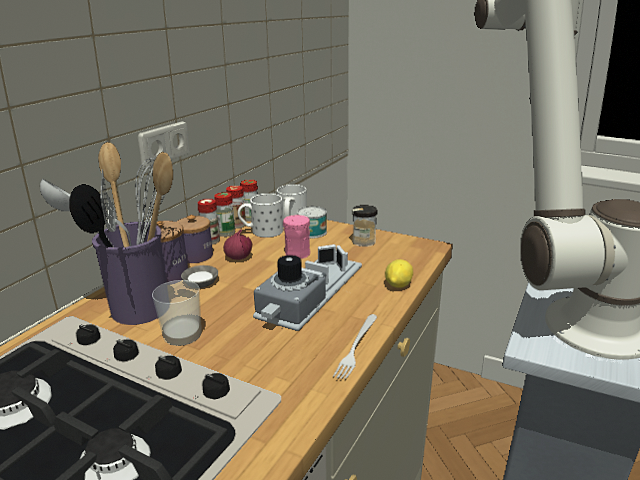

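The top picture shows the holder, with its knob at (246,256), V stop at (331,259) and pad at (291,258). There are two jar candidates:
- The glass jar with the dark lid is at top (407,257) and side (364,225), and it fits the description.
- The pink one at top (346,207) is the look-alike to leave alone.

I'll confirm this in an enlarged crop.

Run:
```python
from h import *
t=cv2.imread("pics/top0.png");s=cv2.imread("pics/side0.png")
a=cv2.resize(t[225:295,205:435],None,fx=3.45,fy=3.45,interpolation=2)
b=cv2.resize(s[195:335,245:415],None,fx=2.4,fy=2.4,interpolation=2)
o=np.zeros((600,800,3),np.uint8);o[:a.shape[0],:a.shape[1]]=a[:, :800];o[250:250+b.shape[0],:b.shape[1]]=b
c=cv2.resize(s[198:253,340:390],None,fx=6,fy=6,interpolation=2);o[250:250+c.shape[0],450:450+c.shape[1]]=c
cv2.imwrite("pics/crop.png",o)
```

```text
(no output)
```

View pics/crop.png

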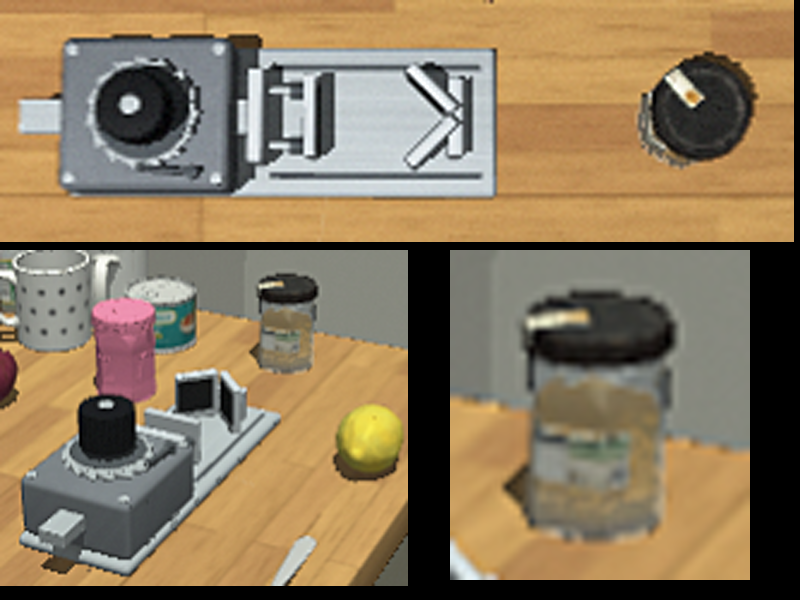

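The crop confirms it: clear glass with a dark lid, top (408,256). Next I'll compute positions.

Run:
```python
from h import *
c=lambda x,y:(205+x/3.45-.35,225+y/3.45-.35)
f=lambda n,x,y,z:print(n,at("top",*c(x,y),z).round(4))
f("plate TR",495,49,.01);f("plate BR",495,195,.01)
f("rail",330,67,.012);f("rail",480,67,.012);f("railb",272,176,.012);f("railb",480,176,.012)
f("gb TL",65,40,.06);f("gb BL",63,190,.06);f("gb TR",229,40,.06);f("gb BR",233,190,.06)
f("knob",133,104,.108);f("jar",701,108,.085); f("pad mid",325,113,.05)
s=lambda x,y:(340+(x-450)/6-.4,198+(y-250)/6-.4)
# side: lid centre ray & base
for x,y,z in((600,330,.084),(598,510,.0)): print("jar side",at("side",*s(x,y),z).round(4))
for p in ([.0,0,0],): pass
```

```text
plate TR [ 0.5928 -0.028   0.01  ]
plate BR [ 0.4959 -0.0272  0.01  ]
rail [0.5806 0.0817 0.012 ]
rail [ 0.5804 -0.0179  0.012 ]
railb [0.5081 0.1195 0.012 ]
railb [ 0.5082 -0.0174  0.012 ]
gb TL [0.5915 0.2487 0.06  ]
gb BL [0.4958 0.2468 0.06  ]
gb TR [0.5913 0.1432 0.06  ]
gb BR [0.4961 0.1391 0.06  ]
knob [0.5448 0.1943 0.108 ]
jar [ 0.5447 -0.15    0.085 ]
pad mid [0.5457 0.0823 0.05  ]
jar side [ 0.5396 -0.1425  0.084 ]
jar side [ 0.5437 -0.1542  0.    ]
```

Run:
```python
from h import *
t=cv2.imread("pics/top0.png");s=cv2.imread("pics/side0.png")
X,Y=.5443,.1074
nest=np.array([X,Y-.065])
P=[[X+a,Y-.0185,z] for a in(-.026,.026) for z in(.015,.055)]+[[X+a,y,.01] for a in(-.05,.05) for y in(Y-.135,Y+.15)]+[[X,nest[1],.01]]+[[X,.1943,.108],[X,.1943,.071]]+[[.5445,-.15,.086],[.5445,-.15,0]]
def draw(n,im,x0,y0,x1,y1,f):
    o=cv2.resize(im[y0:y1,x0:x1],None,fx=f,fy=f,interpolation=2)
    for i,p in enumerate(proj(n,P)):
        q=((p-[x0,y0]+.5)*f).astype(int); cv2.circle(o,tuple(map(int,q)),2,(0,0,255) if i<4 else (0,255,0),-1)
    return o
a=draw("top",t,205,225,435,295,3.47);b=draw("side",s,245,195,400,335,2.5)
o=np.zeros((600,800,3),np.uint8);o[:a.shape[0],:a.shape[1]]=a[:,:800];o[246:246+b.shape[0],:b.shape[1]]=b
c=draw("top",t,275,235,355,285,5); o[250:250+c.shape[0],395:395+c.shape[1]]=c
cv2.imwrite("pics/ov.png",o)
```

```text
(no output)
```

View pics/ov.png

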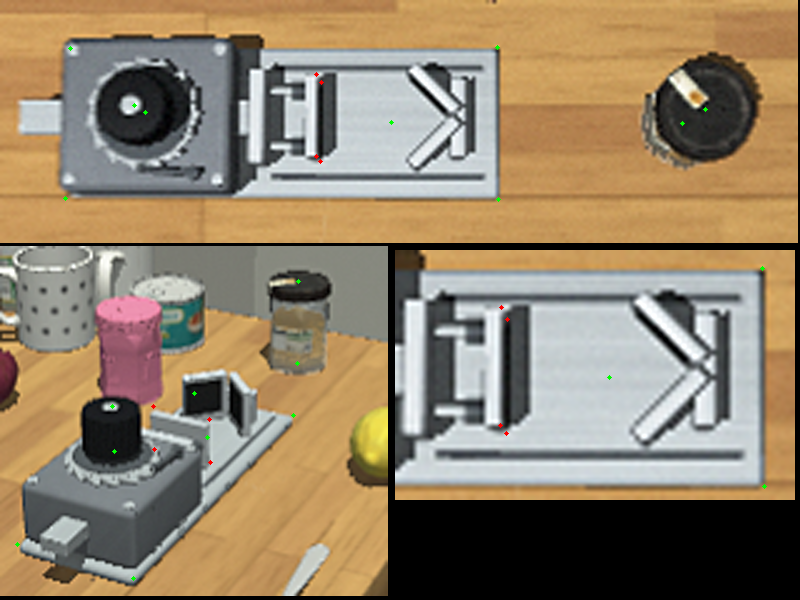

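The projections match the plate corners, pad face (502–507, 308–433 in the right crop), knob and jar. The holder is aligned with the world axes:

| Item | Position (m) |
|---|---|
| Nest | (0.5443, 0.0424) |
| Knob | (0.5443, 0.195) |
| Jar | (0.5445, -0.150) |

I'll move to above the jar.

{"name": "drive_tool", "arguments": {
  "steps": [0,0,0,-0.0313,0.0208,0.001,1,0,0,0,-0.0313,0.0208,0.001,1,0,0,0,-0.0313,0.0208,0.001,1,0,0,0,-0.0313,0.0208,0.001,1,0,0,0,-0.0313,0.0208,0.001,1,0,0,0,-0.0313,0.0208,0.001,1,0,0,0,-0.0313,0.0208,0.001,1,0,0,0,-0.0313,0.0208,0.001,1,0,0,0,-0.0313,0.0208,0.001,1,0,0,0,-0.0313,0.0208,0.001,1]
}}

```text
time_s: 0.93
tcp_pos: [0.4285, -0.2961, 0.2313]
ee_rot: [[-0.95, -0.313, -0.0], [-0.313, 0.95, 0.0], [0.0, 0.0, -1.0]]
wrist_force: [0.5, -1.8, 0.3]
gripper_width: 1.0
gripper_force: 0.0
```

{"name": "drive_tool", "arguments": {
  "steps": [0,0,0,-0.0313,0.0208,0.001,1,0,0,0,-0.0313,0.0208,0.001,1,0,0,0,-0.0313,0.0208,0.001,1,0,0,0,-0.0313,0.0208,0.001,1,0,0,0,-0.0313,0.0208,0.001,1,0,0,-0.1138,0,0,0,1,0,0,-0.1138,0,0,0,1,0,0,-0.1138,0,0,0,1,0,0,-0.1138,0,0,0,1,0,0,-0.1138,0,0,0,1]
}}

```text
time_s: 1.77
tcp_pos: [0.5437, -0.1497, 0.2259]
ee_rot: [[-0.627, -0.779, -0.001], [-0.779, 0.627, 0.0], [0.001, 0.001, -1.0]]
wrist_force: [0.1, -0.1, 0.8]
gripper_width: 1.001
gripper_force: 0.0
```

{"name": "drive_tool", "arguments": {
  "steps": [0,0,-0.1138,0,0,0,1,0,0,-0.1138,0,0,0,1,0,0,-0.1138,0,0,0,1,0,0,-0.1138,0,0,0,1,0,0,-0.1138,0,0,0,1,0,0,-0.1138,0,0,0,1,0,0,0,0,0,0,1,0,0,0,0,0,0,1]
}}

```text
time_s: 2.43
tcp_pos: [0.5437, -0.15, 0.2262]
ee_rot: [[-0.003, -1.0, -0.001], [-1.0, 0.003, 0.0], [-0.0, 0.001, -1.0]]
wrist_force: [-0.4, 0.3, 0.2]
gripper_width: 1.0
gripper_force: 0.0
```

{"name": "drive_tool", "arguments": {
  "steps": [0,0,0,0,-0.0008,0.021,1,0,0,0,0,0,0.021,1,0,0,0,0,0,0.021,1,0,0,0,0,0,0.021,1,0,0,0,0,0,0.021,1,0,0,0,0,0,0.021,1,0,0,0,0,0,0.021,1,0,0,0,0,0,0.019,1,0,0,0,0,0,0,1]
}}

```text
time_s: 3.18
tcp_pos: [0.5418, -0.1499, 0.0566]
ee_rot: [[-0.004, -1.0, -0.009], [-1.0, 0.004, 0.001], [-0.001, 0.009, -1.0]]
wrist_force: [-1.3, -0.4, -0.5]
gripper_width: 0.999
gripper_force: 0.0
```

Run:
```python
from h import *
a=r.capture("top")[215:305,355:455];b=r.capture("side")[150:265,300:430]
o=np.zeros((600,800,3),np.uint8)
a=cv2.resize(a,None,fx=4,fy=4,interpolation=2);b=cv2.resize(b,None,fx=3,fy=3,interpolation=2)
o[:a.shape[0],:a.shape[1]]=a;o[:b.shape[0],402:402+b.shape[1]]=b
cv2.imwrite("pics/grip.png",o[:370])
```

```text
(no output)
```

View pics/grip.png

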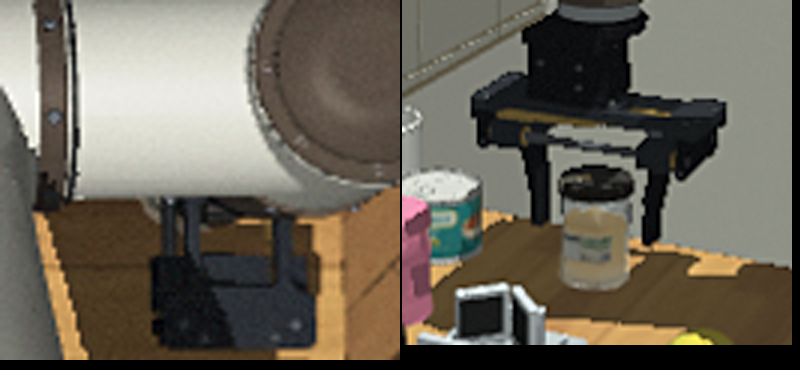

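The side crop shows the jar centred at (596,230), between fingertips at (541,222) and (652,240). Now I'll close the gripper.

{"name": "drive_tool", "arguments": {
  "steps": [0,0,0,0,0,0,0,0,0,0,0,0,0,0,0,0,0,0,0,0,0,0,0,0,0,0,0,0,0,0,0,0,0,0,0,0,0,0,0,0,0,0,0,0,0,0,0,0,0,0,0,0,0,0,0,0]
}}

```text
time_s: 3.95
tcp_pos: [0.5444, -0.1501, 0.0612]
ee_rot: [[-0.0, -1.0, -0.001], [-1.0, 0.0, -0.0], [0.0, 0.001, -1.0]]
wrist_force: [-2.9, 1.6, 5.2]
gripper_width: 0.696
gripper_force: 30.0
```

{"name": "drive_tool", "arguments": {
  "steps": [0,0,0,0,0,-0.008,0,0,0,0,0,0,-0.014,0,0,0,0,0,0,-0.016,0,0,0,0,0,0,-0.016,0,0,0,0,0,0,-0.016,0,0,0,0,0,0,-0.012,0,0,0,0,0,0,-0.006,0,0,0,0,0,0,0,0]
}}

```text
time_s: 4.62
tcp_pos: [0.5455, -0.15, 0.1498]
ee_rot: [[-0.0, -1.0, 0.003], [-1.0, 0.0, 0.0], [-0.0, -0.003, -1.0]]
wrist_force: [-0.3, 0.0, -3.1]
gripper_width: 0.699
gripper_force: 30.0
```

{"name": "drive_tool", "arguments": {
  "steps": [0,0,0,-0.012,0,0,0,0,0,0,-0.022,0,0,0,0,0,0,-0.024,0,0,0,0,0,0,-0.024,0,0,0,0,0,0,-0.024,0,0,0,0,0,0,-0.024,0,0,0,0,0,0,-0.024,0,0,0,0,0,0,-0.022,0,0,0,0,0,0,-0.018,0,0,0,0,0,0,-0.0075,0,0,0]
}}

```text
time_s: 5.45
tcp_pos: [0.544, 0.0538, 0.1472]
ee_rot: [[0.002, -1.0, -0.002], [-1.0, -0.002, -0.0], [0.0, 0.002, -1.0]]
wrist_force: [0.4, 0.1, -4.0]
gripper_width: 0.698
gripper_force: 30.0
```

{"name": "drive_tool", "arguments": {
  "steps": [0,0,0,0,0,0,0,0,0,0,0,0,0,0,0,0,0,0,0,0,0]
}}

```text
time_s: 5.7
tcp_pos: [0.5443, 0.0508, 0.148]
ee_rot: [[-0.001, -1.0, -0.001], [-1.0, 0.001, -0.0], [0.0, 0.001, -1.0]]
wrist_force: [-0.2, 0.1, -2.8]
gripper_width: 0.698
gripper_force: 30.0
```

Run:
```python
from h import *
s=r.sense();print(s["tcp_pos"],s["gripper_width"])
a=r.capture("side")
cv2.imwrite("pics/carry.png",cv2.resize(a[150:350,220:420],None,fx=3,fy=3,interpolation=2))
x,y=s["tcp_pos"][:2];print(proj("side",[[x,y,.096-.01+.0712]]))
```

```text
[0.54430937 0.05076767 0.14795646] 0.6977983942273943
[[325.11433501 208.40344547]]
```

View pics/carry.png

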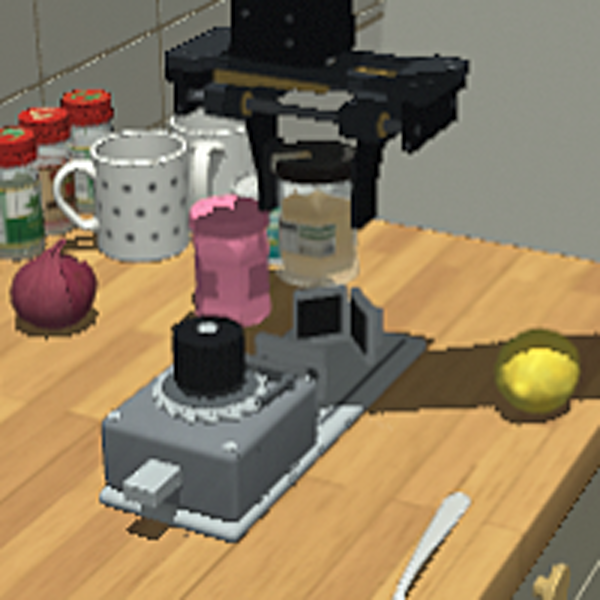

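The side crop shows the jar upright in the grip with its lid at (317,158), which agrees with the TCP. I'll lower it.

{"name": "drive_tool", "arguments": {
  "steps": [0,0,0,0,0,0.01,0,0,0,0,0,0,0.014,0,0,0,0,0,0,0.014,0,0,0,0,0,0,0.014,0,0,0,0,0,0,0.01,0,0,0,0,0,0,0.008,0,0,0,0,0,0,0.004,0,0,0,0,0,0,0,0,0,0,0,0,0,0,0]
}}

```text
time_s: 6.5
tcp_pos: [0.5451, 0.0514, 0.0747]
ee_rot: [[-0.0, -1.0, 0.001], [-1.0, 0.0, -0.0], [0.0, -0.001, -1.0]]
wrist_force: [0.4, 0.3, -2.8]
gripper_width: 0.699
gripper_force: 30.0
```

{"name": "drive_tool", "arguments": {
  "steps": [0,0,0,0,0,0.0015,0,0,0,0,0,0,0.001,0,0,0,0,0,0,0,0,0,0,0,0,0,0,0]
}}

```text
time_s: 6.83
tcp_pos: [0.5449, 0.0515, 0.0724]
ee_rot: [[-0.0, -1.0, 0.001], [-1.0, 0.0, 0.0], [-0.0, -0.001, -1.0]]
wrist_force: [-0.2, -0.0, -3.3]
gripper_width: 0.704
gripper_force: 30.0
```

{"name": "drive_tool", "arguments": {
  "steps": [0,0,0,0,0,0.001,0,0,0,0,0,0,0.0005,0,0,0,0,0,0,0,0,0,0,0,0,0,0,0]
}}

```text
time_s: 7.17
tcp_pos: [0.5451, 0.0516, 0.0712]
ee_rot: [[0.0, -1.0, 0.001], [-1.0, -0.0, 0.0], [-0.0, -0.001, -1.0]]
wrist_force: [-1.4, -0.2, 2.3]
gripper_width: 0.692
gripper_force: 30.0
```

Contact: the vertical force rose from -3 to +2 N. I'll release, wait, then rise.

{"name": "drive_tool", "arguments": {
  "steps": [0,0,0,0,0,0,1,0,0,0,0,0,0,1,0,0,0,0,0,0,1,0,0,0,0,0,0,1,0,0,0,0,0,0,1,0,0,0,0,0,0,1,0,0,0,0,0,0,1]
}}

```text
time_s: 7.75
tcp_pos: [0.5448, 0.0514, 0.0705]
ee_rot: [[-0.0, -1.0, -0.0], [-1.0, 0.0, -0.0], [0.0, 0.0, -1.0]]
wrist_force: [-0.4, 0.3, 0.1]
gripper_width: 0.989
gripper_force: 0.0
```

{"name": "drive_tool", "arguments": {
  "steps": [0,0,0,0,0,-0.01,1,0,0,0,0,0,-0.02,1,0,0,0,0,0,-0.025,1,0,0,0,0,0,-0.025,1,0,0,0,0,0,-0.02,1,0,0,0,0,0,-0.01,1,0,0,0,0,0,0,1]
}}

```text
time_s: 8.33
tcp_pos: [0.5463, 0.0519, 0.1837]
ee_rot: [[0.0, -1.0, 0.006], [-1.0, -0.0, 0.002], [-0.002, -0.006, -1.0]]
wrist_force: [0.6, 0.5, 0.4]
gripper_width: 1.0
gripper_force: 0.0
```

{"name": "drive_tool", "arguments": {
  "steps": [0,0,0,-0.018,0,0,1,0,0,0,-0.025,0,0,1,0,0,0,-0.025,0,0,1,0,0,0,-0.025,0,0,1,0,0,0,-0.025,0,0,1,0,0,0,-0.018,0,0,1,0,0,0,-0.0074,0,0,1,0,0,0,0,0,0,1,0,0,0,0,0,0,1]
}}

```text
time_s: 9.08
tcp_pos: [0.5442, 0.1944, 0.1795]
ee_rot: [[-0.0, -1.0, -0.002], [-1.0, 0.0, -0.001], [0.001, 0.002, -1.0]]
wrist_force: [0.5, -0.4, 1.1]
gripper_width: 0.998
gripper_force: 0.0
```

Run:
```python
from h import *
s=r.sense();print(s["tcp_pos"],s["moment"],s["joints"])
a=r.capture("side");b=r.capture("top")
o=np.zeros((600,800,3),np.uint8)
o[:]=0;q=cv2.resize(a[190:340,245:375],None,fx=4,fy=4,interpolation=2);o[:,:520]=q
q=cv2.resize(b[225:300,280:360],None,fx=3.5,fy=3.5,interpolation=2);o[:q.shape[0],520:]=q
cv2.imwrite("pics/placed.png",o)
print(proj("side",[[.5443,.0514,.096],[.5443,.0514,.01]]))
```

```text
[0.54422333 0.19436164 0.17951242] [-0.05636632  0.1365752   0.00671947] [ 3.56990975e+01  2.05028176e+01 -1.13665763e+01 -1.63788285e-02
 -5.82649424e+01 -3.56906040e+01]
[[325.29314625 236.13717294]
 [325.7132928  272.8614159 ]]
```

View pics/placed.png

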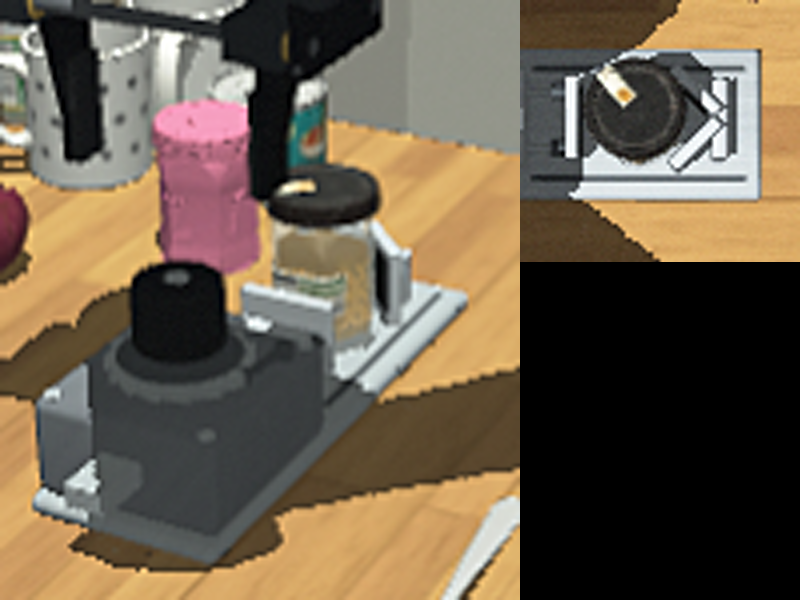

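Side and top crops show the jar standing upright on the plate between pad and V: lid at (325,195) in the side part and (637,108) in the top part. Next I'll turn the tool counter-clockwise for range and go down over the knob.

{"name": "drive_tool", "arguments": {
  "steps": [0,0,-0.125,0,0,0,1,0,0,-0.125,0,0,0,1,0,0,-0.125,0,0,0,1,0,0,-0.125,0,0,0,1,0,0,-0.125,0,0,0,1,0,0,-0.125,0,0,0,1,0,0,-0.125,0,0,0,1,0,0,-0.125,0,0,0,1,0,0,0,0,0,0,1]
}}

```text
time_s: 9.93
tcp_pos: [0.5448, 0.1936, 0.1806]
ee_rot: [[0.842, -0.54, -0.0], [-0.54, -0.842, -0.0], [-0.0, 0.0, -1.0]]
wrist_force: [-0.1, 0.0, -1.1]
gripper_width: 1.003
gripper_force: 0.0
```

{"name": "drive_tool", "arguments": {
  "steps": [0,0,0,0,0,0.01,1,0,0,0,0,0,0.016,1,0,0,0,0,0,0.016,1,0,0,0,0,0,0.016,1,0,0,0,0,0,0.012,1,0,0,0,0,0,0.008,1,0,0,0,0,0,0.005,1,0,0,0,0,0,0,1,0,0,0,0,0,0,1,0,0,0,0,0,0,1]
}}

```text
time_s: 10.77
tcp_pos: [0.5454, 0.1951, 0.0983]
ee_rot: [[0.841, -0.541, 0.001], [-0.541, -0.841, 0.001], [0.001, -0.001, -1.0]]
wrist_force: [-0.4, -0.4, 0.6]
gripper_width: 1.0
gripper_force: 0.0
```

Run:
```python
from h import *
s=r.sense();print(s["tcp_pos"],s["moment"],s["joints"])
print(proj("side",[[.5443,.195,.108],[.5443,.192,.108],[.5443,.198,.108]]))
```

```text
[0.54535209 0.19506819 0.09828524] [-0.06624663  0.06917351  0.01770107] [ 3.57036980e+01  2.56441693e+01 -1.67048021e+01  1.61210063e-02
 -4.75614122e+01  2.15473450e+01]
[[289.4248801  258.99690745]
 [290.25887534 258.34051452]
 [288.58681044 259.6565117 ]]
```

{"name": "drive_tool", "arguments": {
  "steps": [0,0,0,0,0,0.002,0,0,0,0,0,0,0,0,0,0,0,0,0,0,0,0,0,0,0,0,0,0,0,0,0,0,0,0,0,0,0,0,0,0,0,0,0,0,0,0,0,0,0,0,0,0,0,0,0,0,0,0,0,0,0,0,0]
}}

```text
time_s: 11.52
tcp_pos: [0.5453, 0.1955, 0.0956]
ee_rot: [[0.841, -0.54, 0.001], [-0.54, -0.841, 0.001], [0.0, -0.002, -1.0]]
wrist_force: [1.6, 1.9, -1.3]
gripper_width: 0.5
gripper_force: 30.0
```

```bash
cat > m.py <<'E'
from h import *
S=r.sense();R=S["ee_rot"];print("yaw_y",round(np.degrees(np.arctan2(R[1,1],R[0,1])),2),"M",S["moment"].round(3),"F",S["wrist_force"].round(2),"effort6",S["effort"][5].round(3),"j6",S["joints"][5].round(2),S["tcp_pos"].round(4))
E
python3 m.py
```

```text
yaw_y -122.7 M [ 0.476 -0.092  0.001] F [ 1.6   1.86 -1.25] effort6 0.012 j6 21.57 [0.5453 0.1955 0.0956]
```

Knob gripped; yaw -122.7° is knob 0. I'll turn clockwise (+ about tool z) in small stages and watch the torque.

{"name": "drive_tool", "arguments": {
  "steps": [0,0,0.06,0,0,0,0,0,0,0.06,0,0,0,0,0,0,0.06,0,0,0,0,0,0,0.06,0,0,0,0,0,0,0.06,0,0,0,0]
}}

```text
time_s: 11.93
tcp_pos: [0.5451, 0.1953, 0.0956]
ee_rot: [[0.642, -0.767, 0.001], [-0.767, -0.642, 0.001], [0.0, -0.001, -1.0]]
wrist_force: [-0.3, 2.0, -0.5]
gripper_width: 0.499
gripper_force: 30.0
```

```bash
python3 m.py
```

```text
yaw_y -140.04 M [0.391 0.023 0.044] F [-0.34  1.99 -0.54] effort6 0.394 j6 4.23 [0.5451 0.1953 0.0956]
```

{"name": "drive_tool", "arguments": {
  "steps": [0,0,0.05,0,0,0,0,0,0,0.05,0,0,0,0]
}}

```text
time_s: 12.1
tcp_pos: [0.5451, 0.1952, 0.0956]
ee_rot: [[0.563, -0.827, 0.001], [-0.827, -0.563, 0.0], [-0.0, -0.001, -1.0]]
wrist_force: [0.1, 1.7, -0.4]
gripper_width: 0.5
gripper_force: 30.0
```

```bash
python3 m.py
```

```text
yaw_y -145.76 M [0.428 0.096 0.029] F [ 0.07  1.65 -0.43] effort6 0.385 j6 -1.48 [0.5451 0.1952 0.0956]
```

{"name": "drive_tool", "arguments": {
  "steps": [0,0,0.05,0,0,0,0,0,0,0.05,0,0,0,0]
}}

```text
time_s: 12.27
tcp_pos: [0.545, 0.1952, 0.0956]
ee_rot: [[0.477, -0.879, 0.0], [-0.879, -0.477, 0.0], [-0.0, -0.001, -1.0]]
wrist_force: [0.0, 1.1, -0.3]
gripper_width: 0.499
gripper_force: 30.0
```

```bash
python3 m.py
```

```text
yaw_y -151.48 M [0.376 0.087 0.074] F [ 0.05  1.12 -0.28] effort6 0.345 j6 -7.21 [0.545  0.1952 0.0956]
```

{"name": "drive_tool", "arguments": {
  "steps": [0,0,0.05,0,0,0,0,0,0,0.05,0,0,0,0]
}}

```text
time_s: 12.43
tcp_pos: [0.5449, 0.1952, 0.0956]
ee_rot: [[0.387, -0.922, 0.0], [-0.922, -0.387, 0.0], [-0.0, -0.0, -1.0]]
wrist_force: [0.4, 1.3, -0.4]
gripper_width: 0.499
gripper_force: 30.0
```

```bash
python3 m.py
```

```text
yaw_y -157.21 M [0.42  0.129 0.091] F [ 0.41  1.33 -0.36] effort6 0.311 j6 -12.93 [0.5449 0.1952 0.0956]
```

{"name": "drive_tool", "arguments": {
  "steps": [0,0,0.05,0,0,0,0,0,0,0.05,0,0,0,0,0,0,0,0,0,0,0]
}}

```text
time_s: 12.68
tcp_pos: [0.5448, 0.1952, 0.0957]
ee_rot: [[0.295, -0.956, 0.0], [-0.956, -0.295, 0.0], [-0.0, -0.0, -1.0]]
wrist_force: [0.1, 2.1, 0.8]
gripper_width: 0.501
gripper_force: 30.0
```

```bash
python3 m.py
```

```text
yaw_y -162.86 M [0.516 0.271 0.023] F [0.14 2.11 0.83] effort6 -0.293 j6 -18.58 [0.5448 0.1952 0.0957]
```

{"name": "drive_tool", "arguments": {
  "steps": [0,0,0.05,0,0,0,0,0,0,0.05,0,0,0,0,0,0,0,0,0,0,0]
}}

```text
time_s: 12.93
tcp_pos: [0.5448, 0.1951, 0.0956]
ee_rot: [[0.199, -0.98, 0.0], [-0.98, -0.199, 0.0], [-0.0, -0.0, -1.0]]
wrist_force: [-0.8, 2.4, -0.1]
gripper_width: 0.496
gripper_force: 30.0
```

```bash
python3 m.py
```

```text
yaw_y -168.54 M [ 0.617  0.362 -0.024] F [-0.82  2.38 -0.1 ] effort6 -0.196 j6 -24.26 [0.5448 0.1951 0.0956]
```

{"name": "drive_tool", "arguments": {
  "steps": [0,0,0.05,0,0,0,0,0,0,0.05,0,0,0,0]
}}

```text
time_s: 13.1
tcp_pos: [0.5447, 0.1951, 0.0956]
ee_rot: [[0.1, -0.995, -0.0], [-0.995, -0.1, 0.0], [-0.0, 0.0, -1.0]]
wrist_force: [-1.5, 3.0, 1.5]
gripper_width: 0.496
gripper_force: 30.0
```

```bash
python3 m.py
```

```text
yaw_y -174.26 M [0.563 0.535 0.086] F [-1.46  3.02  1.54] effort6 0.333 j6 -29.98 [0.5447 0.1951 0.0956]
```

{"name": "drive_tool", "arguments": {
  "steps": [0,0,0.05,0,0,0,0]
}}

```text
time_s: 13.18
tcp_pos: [0.5446, 0.1951, 0.0956]
ee_rot: [[0.05, -0.999, -0.0], [-0.999, -0.05, 0.0], [-0.0, 0.0, -1.0]]
wrist_force: [-1.5, 2.6, 0.6]
gripper_width: 0.5
gripper_force: 30.0
```

```bash
python3 m.py
```

```text
yaw_y -177.13 M [0.707 0.591 0.058] F [-1.53  2.59  0.58] effort6 0.296 j6 -32.84 [0.5446 0.1951 0.0956]
```

{"name": "drive_tool", "arguments": {
  "steps": [0,0,0.05,0,0,0,0]
}}

```text
time_s: 13.27
tcp_pos: [0.5446, 0.1951, 0.0956]
ee_rot: [[0.0, -1.0, -0.0], [-1.0, -0.0, 0.0], [-0.0, 0.0, -1.0]]
wrist_force: [-1.4, 1.5, 0.4]
gripper_width: 0.499
gripper_force: 30.0
```

```bash
python3 m.py
```

```text
yaw_y -179.99 M [0.697 0.566 0.095] F [-1.44  1.53  0.44] effort6 0.278 j6 -35.71 [0.5446 0.1951 0.0956]
```

{"name": "drive_tool", "arguments": {
  "steps": [0,0,0.05,0,0,0,0]
}}

```text
time_s: 13.35
tcp_pos: [0.5446, 0.1951, 0.0956]
ee_rot: [[-0.05, -0.999, -0.0], [-0.999, 0.05, 0.0], [-0.0, 0.0, -1.0]]
wrist_force: [-0.8, 2.3, 1.1]
gripper_width: 0.5
gripper_force: 30.0
```

```bash
python3 m.py
```

```text
yaw_y 177.15 M [0.69  0.592 0.112] F [-0.77  2.35  1.08] effort6 0.26 j6 -38.57 [0.5446 0.1951 0.0956]
```

{"name": "drive_tool", "arguments": {
  "steps": [0,0,0.05,0,0,0,0]
}}

```text
time_s: 13.43
tcp_pos: [0.5445, 0.1951, 0.0956]
ee_rot: [[-0.099, -0.995, -0.001], [-0.995, 0.099, 0.0], [-0.0, 0.001, -1.0]]
wrist_force: [-1.0, 3.2, 1.4]
gripper_width: 0.499
gripper_force: 30.0
```

```bash
python3 m.py
```

```text
yaw_y 174.29 M [0.709 0.624 0.123] F [-1.04  3.19  1.36] effort6 0.241 j6 -41.43 [0.5445 0.1951 0.0956]
```

{"name": "drive_tool", "arguments": {
  "steps": [0,0,0.05,0,0,0,0]
}}

```text
time_s: 13.52
tcp_pos: [0.5445, 0.1951, 0.0956]
ee_rot: [[-0.149, -0.989, -0.001], [-0.989, 0.149, 0.0], [-0.0, 0.001, -1.0]]
wrist_force: [-0.7, 2.2, 1.8]
gripper_width: 0.497
gripper_force: 30.0
```

```bash
python3 m.py
```

```text
yaw_y 171.43 M [0.736 0.683 0.148] F [-0.72  2.19  1.82] effort6 0.226 j6 -44.29 [0.5445 0.1951 0.0956]
```

{"name": "drive_tool", "arguments": {
  "steps": [0,0,0.05,0,0,0,0]
}}

```text
time_s: 13.6
tcp_pos: [0.5444, 0.1951, 0.0956]
ee_rot: [[-0.198, -0.98, -0.001], [-0.98, 0.198, 0.0], [0.0, 0.001, -1.0]]
wrist_force: [-1.3, 3.2, 1.4]
gripper_width: 0.504
gripper_force: 30.0
```

```bash
python3 m.py
```

```text
yaw_y 168.56 M [0.793 0.711 0.08 ] F [-1.32  3.16  1.45] effort6 0.255 j6 -47.16 [0.5444 0.1951 0.0956]
```

{"name": "drive_tool", "arguments": {
  "steps": [0,0,0.05,0,0,0,0]
}}

```text
time_s: 13.68
tcp_pos: [0.5444, 0.1951, 0.0956]
ee_rot: [[-0.247, -0.969, -0.001], [-0.969, 0.247, 0.0], [0.0, 0.001, -1.0]]
wrist_force: [-1.9, 3.0, 0.6]
gripper_width: 0.5
gripper_force: 30.0
```

```bash
python3 m.py
```

```text
yaw_y 165.69 M [0.766 0.795 0.149] F [-1.87  3.04  0.6 ] effort6 0.272 j6 -50.03 [0.5444 0.1951 0.0956]
```

{"name": "drive_tool", "arguments": {
  "steps": [0,0,0.05,0,0,0,0]
}}

```text
time_s: 13.77
tcp_pos: [0.5444, 0.1951, 0.0956]
ee_rot: [[-0.295, -0.955, -0.001], [-0.955, 0.295, 0.0], [0.0, 0.001, -1.0]]
wrist_force: [-2.3, 1.7, 1.2]
gripper_width: 0.498
gripper_force: 30.0
```

```bash
python3 m.py
```

```text
yaw_y 162.83 M [0.827 0.796 0.199] F [-2.3   1.74  1.23] effort6 0.213 j6 -52.88 [0.5444 0.1951 0.0956]
```

{"name": "drive_tool", "arguments": {
  "steps": [0,0,0.05,0,0,0,0]
}}

```text
time_s: 13.85
tcp_pos: [0.5443, 0.1952, 0.0956]
ee_rot: [[-0.342, -0.94, -0.001], [-0.94, 0.342, 0.0], [0.0, 0.001, -1.0]]
wrist_force: [-2.6, 1.6, 0.8]
gripper_width: 0.5
gripper_force: 30.0
```

```bash
python3 m.py
```

```text
yaw_y 159.98 M [0.879 0.838 0.186] F [-2.58  1.64  0.8 ] effort6 0.199 j6 -55.74 [0.5443 0.1952 0.0956]
```

{"name": "drive_tool", "arguments": {
  "steps": [0,0,0.05,0,0,0,0]
}}

```text
time_s: 13.93
tcp_pos: [0.5443, 0.1952, 0.0956]
ee_rot: [[-0.389, -0.921, -0.001], [-0.921, 0.389, 0.0], [0.0, 0.001, -1.0]]
wrist_force: [-2.2, 2.6, 1.9]
gripper_width: 0.497
gripper_force: 30.0
```

```bash
python3 m.py
```

```text
yaw_y 157.11 M [0.904 0.793 0.235] F [-2.16  2.61  1.85] effort6 0.182 j6 -58.61 [0.5443 0.1952 0.0956]
```

{"name": "drive_tool", "arguments": {
  "steps": [0,0,0.05,0,0,0,0]
}}

```text
time_s: 14.02
tcp_pos: [0.5442, 0.1952, 0.0956]
ee_rot: [[-0.434, -0.901, -0.001], [-0.901, 0.434, 0.0], [0.0, 0.001, -1.0]]
wrist_force: [-2.2, 2.4, 1.7]
gripper_width: 0.495
gripper_force: 30.0
```

```bash
python3 m.py
```

```text
yaw_y 154.25 M [0.951 0.942 0.273] F [-2.22  2.38  1.71] effort6 0.163 j6 -61.47 [0.5442 0.1952 0.0956]
```

{"name": "drive_tool", "arguments": {
  "steps": [0,0,0.05,0,0,0,0]
}}

```text
time_s: 14.1
tcp_pos: [0.5442, 0.1952, 0.0956]
ee_rot: [[-0.479, -0.878, -0.001], [-0.878, 0.479, 0.0], [0.0, 0.001, -1.0]]
wrist_force: [-2.5, 3.0, 1.8]
gripper_width: 0.5
gripper_force: 30.0
```

```bash
python3 m.py
```

```text
yaw_y 151.39 M [0.921 0.886 0.266] F [-2.5   2.97  1.76] effort6 0.142 j6 -64.33 [0.5442 0.1952 0.0956]
```

{"name": "drive_tool", "arguments": {
  "steps": [0,0,0.05,0,0,0,0]
}}

```text
time_s: 14.18
tcp_pos: [0.5442, 0.1952, 0.0956]
ee_rot: [[-0.522, -0.853, -0.001], [-0.853, 0.522, 0.0], [0.0, 0.001, -1.0]]
wrist_force: [-3.4, 3.1, 1.1]
gripper_width: 0.501
gripper_force: 30.0
```

```bash
python3 m.py
```

```text
yaw_y 148.53 M [0.983 0.922 0.29 ] F [-3.44  3.1   1.12] effort6 0.12 j6 -67.19 [0.5442 0.1952 0.0956]
```

Torque at the same tooth phase rose by about 0.11 Nm over the last click. It was flat over the click before that, so clamping began near 0.95 rad. That makes tooth 4 (1.676 rad, about 11 N) the target. I'll turn just past it, to about 1.75.

{"name": "drive_tool", "arguments": {
  "steps": [0,0,0.05,0,0,0,0,0,0,0.05,0,0,0,0]
}}

```text
time_s: 14.35
tcp_pos: [0.5441, 0.1953, 0.0956]
ee_rot: [[-0.605, -0.797, -0.001], [-0.797, 0.605, 0.0], [0.0, 0.001, -1.0]]
wrist_force: [-3.6, 3.1, 2.0]
gripper_width: 0.495
gripper_force: 30.0
```

```bash
python3 m.py
```

```text
yaw_y 142.8 M [1.071 0.986 0.239] F [-3.61  3.06  1.98] effort6 0.153 j6 -72.92 [0.5441 0.1953 0.0956]
```

{"name": "drive_tool", "arguments": {
  "steps": [0,0,0.05,0,0,0,0]
}}

```text
time_s: 14.43
tcp_pos: [0.5441, 0.1953, 0.0956]
ee_rot: [[-0.644, -0.765, -0.001], [-0.765, 0.644, 0.0], [0.001, 0.001, -1.0]]
wrist_force: [-3.4, 3.1, 1.4]
gripper_width: 0.499
gripper_force: 30.0
```

```bash
python3 m.py
```

```text
yaw_y 139.94 M [1.128 1.064 0.313] F [-3.37  3.14  1.36] effort6 0.105 j6 -75.78 [0.5441 0.1953 0.0956]
```

{"name": "drive_tool", "arguments": {
  "steps": [0,0,0.05,0,0,0,0,0,0,0,0,0,0,0,0,0,0,0,0,0,0]
}}

```text
time_s: 14.68
tcp_pos: [0.544, 0.1953, 0.0956]
ee_rot: [[-0.679, -0.734, -0.001], [-0.734, 0.679, 0.0], [0.001, 0.001, -1.0]]
wrist_force: [-3.8, 3.3, 1.7]
gripper_width: 0.497
gripper_force: 30.0
```

```bash
python3 m.py
```

```text
yaw_y 137.23 M [1.27  1.217 0.204] F [-3.85  3.28  1.71] effort6 -0.257 j6 -78.49 [0.544  0.1953 0.0956]
```

Past tooth 4: same dip-then-rise signature as at tooth 3, and a static torque of 0.20 Nm, about 11–12 N. I'll release and rise.

{"name": "drive_tool", "arguments": {
  "steps": [0,0,0,0,0,0,1,0,0,0,0,0,0,1,0,0,0,0,0,0,1,0,0,0,0,0,0,1,0,0,0,0,0,0,1,0,0,0,0,0,0,1,0,0,0,0,0,0,1]
}}

```text
time_s: 15.27
tcp_pos: [0.5449, 0.1947, 0.0955]
ee_rot: [[-0.682, -0.732, 0.0], [-0.732, 0.682, -0.0], [0.0, -0.0, -1.0]]
wrist_force: [0.8, 0.3, 0.6]
gripper_width: 0.937
gripper_force: 0.0
```

{"name": "drive_tool", "arguments": {
  "steps": [0,0,0,0,0,-0.01,1,0,0,0,0,0,-0.02,1,0,0,0,0,0,-0.025,1,0,0,0,0,0,-0.025,1,0,0,0,0,0,-0.025,1,0,0,0,0,0,-0.02,1,0,0,0,0,0,-0.01,1,0,0,0,0,0,0,1,0,0,0,0,0,0,1]
}}

```text
time_s: 16.02
tcp_pos: [0.5445, 0.1948, 0.2304]
ee_rot: [[-0.682, -0.731, -0.0], [-0.731, 0.682, 0.001], [-0.0, 0.001, -1.0]]
wrist_force: [-0.8, -0.1, 0.7]
gripper_width: 0.998
gripper_force: 0.0
```

Run:
```python
from h import *
a=r.capture("side");b=r.capture("top")
o=np.zeros((600,800,3),np.uint8)
o[:,:520]=cv2.resize(a[190:340,245:375],None,fx=4,fy=4,interpolation=2)
q=cv2.resize(b[225:300,280:360],None,fx=3.5,fy=3.5,interpolation=2);o[:q.shape[0],520:]=q
cv2.imwrite("pics/end.png",o)
print([(y,((proj("side",[[.5443,y,.096]])[0]-[245,190])*4).round(1)) for y in(.03,.04,.05)])
p=.1074-.0185-1.676*.018;print("pad face at free jaw",p)
```

```text
[(0.03, array([339.9, 169.5])), (0.04, array([331.2, 176.5])), (0.05, array([322.4, 183.5]))]
pad face at free jaw 0.05873199999999999
```

View pics/end.png

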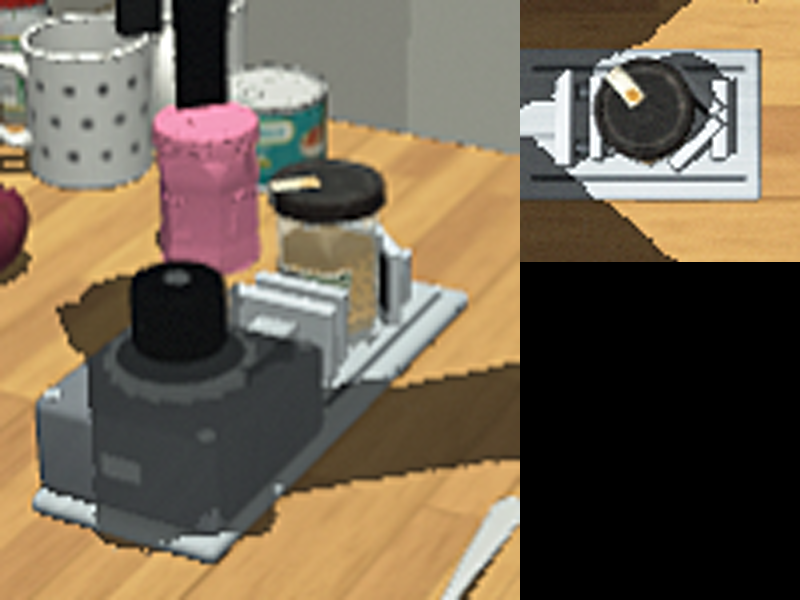

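The final view shows the jar upright against the V, with its lid at (329,190). The pad is pressed on it, the gripper is clear, and the knob held by the pawl. I'll hand in.

```bash
python3 -c "
from station import r
print(r.finish_job())"
```

```text
the job is handed in; nothing more can be done
None
```

I handed the job in with the jar upright and clamped against the V stop, the knob released on tooth 4 and the gripper clear; from torque and images I estimate 11–14 N (allowed 5.5–16 N), but no verdict came back.

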